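Slide the standing glue bottle into its empty stall

TASK

Push the glue bottle that stands out on the table across the table top and into the empty plywood stall, until the whole bottle is inside the bay. Push gently and low on its body with the fingertips so that it slides upright: do not pinch it, lift it or tip it. Leave the other bottle and everything else where it stands, and draw back when the bottle is in.

Things in the scene. Friction and masses are not known exactly. Their poses are not given: they have to be found in the camera images.
- bottle: The glue bottle to push: white round bottle with an orange cap, standing alone on the open table in front of the stalls. Body 30 mm in diameter up to 58 mm, cap 19 mm in diameter up to 74 mm; about 80 g. Origin: centre of its underside, z up along the bottle. Pushed higher than about 20 mm it may tip over.
- bottle_parked: Identical glue bottle, already standing in the other stall; it stays there. Origin: centre of its underside.
- stall_a: The EMPTY stall, fixed to the table: small three-sided plywood stall without floor or roof, 56 mm deep (x), 72 mm wide (y). Rear wall 6 mm thick, 45 mm high; two side walls 6 mm thick, 32 mm high. Own +x points from the open mouth to the rear wall (so a bottle goes in along +x, roughly away from the robot), y across the mouth. Clear bay 60 mm wide and 50 mm deep. It may be the left or the right one of the two. Origin: on the table at the centre of the bay.
- stall_a_bay (a point): Centre of the empty stall's bay at table level, axes as the stall: mouth plane at x = -25 mm, rear wall's face at x = +25 mm, side walls' faces at y = +-30 mm.
- stall_b: The other stall, the same in shape and also fixed; the parked bottle stands in it. Origin: on the table at the centre of its bay.
- barrel_up: Small dark model barrel standing upright between the stalls, 27 mm in diameter, 34 mm high, loose; leave alone. Origin: centre of its underside.
- bench: Small sand-coloured model bench, 14 x 33 x 12 mm, loose, nearer the robot than the bottle; leave alone. Origin: centre of its underside.
There are look-alikes about, which are no part of the job. What is shaped like the bottle but blue or yellow is not meant.

How it is judged:
At the end, for the whole second after the job is handed in: The bottle stands upright (within 0.08 rad) and at rest on the table, wholly inside the empty stall: its centre is within 13 mm of the bay's centre in depth and 18 mm across (x of bottle in the frame of stall_a_bay between -0.013 and 0.013 m and y of bottle in the frame of stall_a_bay between -0.018 and 0.018 m and height (world z) of bottle below 0.003 m and angle between bottle's own z axis and vertical below 0.08 rad and linear speed of bottle below 0.01 m/s); the robot touches nothing.
It fails at once if the bottle is tipped (more than 0.35 rad) (angle between bottle's own z axis and vertical above 0.35 rad).
It fails at once if the bottle is lifted off the table (more than 10 mm) (height (world z) of bottle above 0.01 m).
It fails at once if the bottle is pinched or pushed hard (more than 15 N from the fingers) (contact force between the fingers and bottle above 15 N).
It fails at once if the parked bottle, the barrel or the bench is displaced by more than 15 mm (distance of any of bottle_parked, barrel_up, bench from where it was at the start of the episode above 0.015 m).
It also fails if it takes over 46 s, if anything falls off the work surface, if the arm or the gripper's body presses on something with over 40 N, if the wrist force passes 120 N, or if a joint passes its speed limit or range.

ROBOT

A 6-joint arm with a two-finger parallel gripper is mounted at the origin on the work surface; the furniture and walls round the work are solid. World frame = base frame: x ahead of the robot, y to its left, z up, the work surface at z = 0. Lengths are in m, angles in rad, forces in N, time in s.
With the tool pointing down it reaches from about 0.375 to 0.9 m from the base axis. Payload 3.1 kg.
Tool frame: the origin (TCP) lies midway between the tips of the shut fingers; the grasp point (between the pads) lies 19 mm behind it; z points along the fingers, y is the line along which they close (so a half turn about z gives the same grasp; the last joint's range is limited). The gripper opens to 87 mm and grips with 3 to 60 N. Pads are 19 mm wide; open, the fingers measure 117 mm over their backs; the gripper's body (75 mm by 190 mm) begins 51 mm behind the grasp point.
Start: joints at [1.139, 0.527, 1.433, -0, 1.181, -0.178], TCP at [0.157, 0.605, 0.223] pointing down, gripper open.
Joint ranges: [-3.08, 3.08], [-0.75, 2.2], [0.22, 2.44], [-1.43, 4.57], [0, 2.65], [-2.85, 2.85]. Speed limits (rad/s): [2.79, 2.79, 3.14, 3.14, 3.14, 3.14].

INTERFACE

Orientations are given as a unit quaternion [x, y, z, w].
In Python, from rig import status, imaging, order gives the robot as it stands.
- The arm moves only by the tool arm_command, never from a script. Its argument "deltas" is one flat list of numbers, 5 for each row, row after row: the opening, from -1 (shut) to 1 (fully open), so that 0 is half open, then the shift along the tool's x, y, z in m, then the turn about the tool's z in rad. In form: [gripper, tx, ty, tz, roll, gripper, tx, ty, tz, roll, ...]. A call has 1 to 12 rows; each row shifts and turns the commanded pose from where the row before left it, along the tool's axes as they then stand; what a row does not reach is not made up. A row lasts 1/8 s, in which the tool goes at most 62.5 mm and 10.7 degrees, less where a joint would pass 70% of its speed; a pose out of reach is approached as far as the arm can. A call with a gripper value outside its range is refused whole. The fingers move at their own pace and stop on an object; "newtons" is the grip in N (left out, the last holds). Time passes only in rows, so rows that do not move let the fingers close. It gives the time, the measured TCP pose, the force, the opening and the grip force at its end, in the units of the state.
- status.get_obs(): the state, without advancing time (a new reading comes with each control period).
- imaging.camera(name): name is "side" or "top"; returns (picture, depth): 400x640x3 uint8, red, green, blue; 400x640 float32, m along the optical axis (not along the pixel's ray), 0 where there is no reading.
- imaging.camera_params(name): a dict with "intrinsics" (3x3 intrinsics, pixels), "k1" (the pictures are not rectified: a ray, as slopes to the right and down, at radius r is drawn at 1 + k1 r^2 times it, then the intrinsics apply), "camera_from_world" (4x4, takes a point from world to camera coordinates). Camera axes: x right, y up, looking along -z (the intrinsics and any distortion apply to the point x, -y, -z); pixel columns grow to the right and rows downward; lengths in m; the calibration is good to about 2 mm. A picture is of the moment at which its call begins. camera_params takes no time and is no camera call.
- order.hand_in(): hands the job in; it is judged then, once.
The state is a dict: "time": time; "q": joint angles; "joint_velocities": joint speeds; "joint_torque": joint torques, N m; "position": TCP position; "tool_rot": TCP orientation; "ft_force": force on the tool from outside, world axes, zero at the start; "moment": the same for the moment, N m; "grip_width": finger opening in m; "grip_force": force on a finger pad.
Only numpy, scipy, OpenCV 4.12 (cv2) and the standard library are available. Lean on these libraries where they do the work, as an engineer would, in place of code of your own. Each camera call takes 0.05 s, during which the arm holds its last target. There are 200 camera calls.

## Working session

There is one attempt and no reset: what is moved stays moved. The work goes in short steps, Python scripts to look and compute and a tool call to move; the robot and the scene stay as the last step left them, time stands still between calls to the robot, and variables do not carry over. Pictures are saved under pics/ and viewed, at most 10 in all, crops included, and the job is handed in when it is done.

Besides the shell and the picture viewer there is one more tool, called after "Request:" as name(argument=value, ...) on one line, values as JSON. arm_command: Moves the arm, as the interface text tells. Its arguments: {"type":"object","properties":{"deltas":{"type":"array"},"newtons":{"type":"number"}},"required":["deltas"]}

```bash
mkdir -p pics; cat > h.py <<'E'
import numpy as np, cv2
from rig import status, imaging, order
def ray(name,uv):
    p=imaging.camera_params(name); K=np.array(p["intrinsics"]); T=np.array(p["camera_from_world"])
    uv=np.atleast_2d(uv).astype(float)
    n=cv2.undistortPoints(uv[:,None],K,np.array([p["k1"],0,0,0,0.]))[:,0]
    return n,T
def world(name,uv,d):
    n,T=ray(name,uv); d=np.asarray(d,float).reshape(-1,1)
    c=np.hstack([n[:,:1]*d,-n[:,1:]*d,-d,np.ones_like(d)])
    return (np.linalg.inv(T)@c.T).T[:,:3]
def plane(name,uv,z):
    n,T=ray(name,uv); Ti=np.linalg.inv(T); o=Ti[:3,3]
    d=np.c_[n[:,0],-n[:,1],-np.ones(len(n))]@Ti[:3,:3].T
    return o+d*((z-o[2])/d[:,2])[:,None]
def cloud(name,dep):
    v,u=np.mgrid[:400,:640]; uv=np.c_[u.ravel(),v.ravel()]
    return world(name,uv,dep.ravel()).reshape(400,640,3)
E
python3 - <<'E'
from h import *
for n in("top","side"):
    im,d=imaging.camera(n); np.savez(n+"0.npz",im=im,d=d); cv2.imwrite(f"pics/{n}0.png",im[:,:,::-1])
    print(n,np.linalg.inv(imaging.camera_params(n)["camera_from_world"])[:3,3])
o=status.get_obs(); print(o["position"],o["tool_rot"],o["time"],o["grip_width"])
E
```

```text
top [0.331056   0.032484   0.89563945]
side [0.26318506 0.59163539 0.621905  ]
[0.15662786 0.60438305 0.2216783 ] [ 1.26549612e-01  9.91959807e-01 -9.26372504e-04 -2.80678859e-04] 0.1 0.08662686756644071
```

View pics/top0.png

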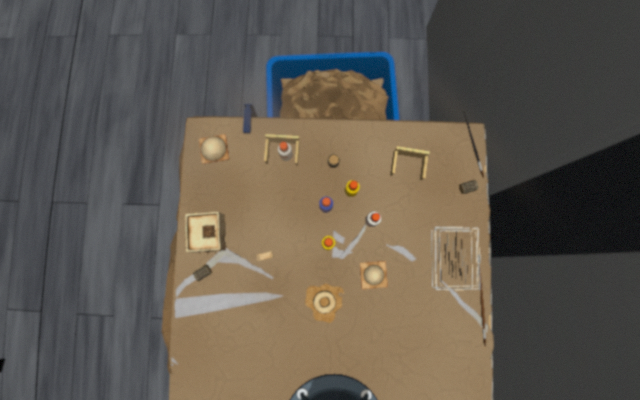

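View pics/side0.png

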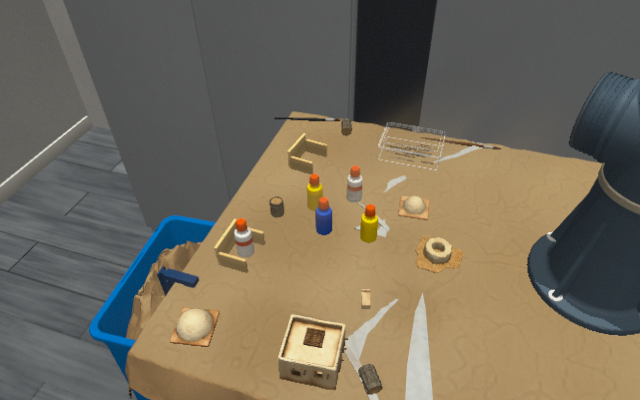

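The bottle could be mistaken for any of these (top-view pixels):
- white with orange cap at (374,218), standing alone in the open
- parked white at (284,148), in the left stall
- yellow at (352,187)
- yellow at (328,242)
- blue at (326,204)

I choose (374,218). The empty stall is the right one, at (410,162). Next I measure both and check the choice in a crop.

```bash
python3 - <<'E'
from h import *
z=np.load("top0.npz"); im,d=z["im"],z["d"]
C=cloud("top",d)
for nm,uv in dict(bot=(374,218),park=(284,148),y1=(352,187),y2=(328,242),blue=(326,204),barrel=(334,160),bench=(264,256),ball=(374,274)).items():
    u,v=uv; P=C[v-12:v+13,u-12:u+13].reshape(-1,3); 
    T=P[P[:,2]>P[:,2].max()-0.012]; print(nm,C[v,u].round(3),"top",T.mean(0).round(4),len(T))
# stall
P=C[140:185,385:435].reshape(-1,3); print("table z",np.median(P[:,2]))
R=P[P[:,2]>0.037]; S=P[(P[:,2]>0.022)&(P[:,2]<0.036)]
for n,Q in(("rear",R),("side",S)):
    print(n,len(Q),Q.min(0).round(3),Q.max(0).round(3),Q.mean(0).round(4), cv2.minAreaRect(Q[:,:2].astype(np.float32)*1000))
c=cv2.resize(im[130:260,300:450],None,fx=5,fy=4.6,interpolation=cv2.INTER_CUBIC)[:,:,::-1]
c=cv2.resize(im[130:250,300:450],None,fx=5,fy=5,interpolation=cv2.INTER_CUBIC)[:,:,::-1]
cv2.imwrite("pics/crop0.png",c)
z=np.load("side0.npz"); C=cloud("side",z["d"])
for nm,uv in dict(bot=(355,185)).items():
    u,v=uv; P=C[v-25:v+25,u-12:u+12].reshape(-1,3);T=P[P[:,2]>P[:,2].max()-0.012];print(nm,T.mean(0),P[:,2].max())
E
```

```text
bot [ 0.42  -0.072  0.075] top [0.3311 0.0325 0.8956] 3
park [0.559 0.112 0.073] top [0.3311 0.0325 0.8956] 4
y1 [ 0.481 -0.027  0.073] top [0.3311 0.0325 0.8956] 5
y2 [0.37  0.019 0.074] top [0.3311 0.0325 0.8956] 2
blue [0.446 0.024 0.072] top [0.3311 0.0325 0.8956] 2
barrel [0.547 0.009 0.03 ] top [0.3311 0.0325 0.8956] 3
bench [0.341 0.152 0.006] top [0.3311 0.0325 0.8956] 1
ball [ 0.309 -0.079  0.024] top [0.3311 0.0325 0.8956] 4
table z 0.0011790027066241326
rear 132 [ 0.331 -0.191  0.038] [0.577 0.032 0.896] [ 0.5465 -0.1378  0.1277] ((468.28228759765625, -59.36561584472656), (58.348724365234375, 325.0616760253906), 46.02819061279297)
side 213 [ 0.514 -0.191  0.022] [ 0.577 -0.115  0.036] [ 0.5489 -0.155   0.03  ] ((544.7111206054688, -154.20120239257812), (73.18132781982422, 54.15784454345703), 81.9014663696289)
bot [0.26318506 0.59163539 0.621905  ] 0.6219049964295048
```

View pics/crop0.png

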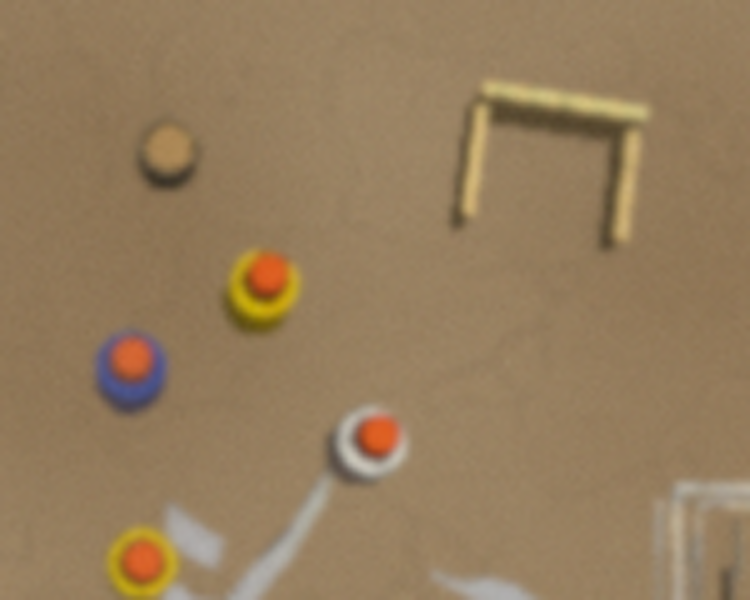

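The crop confirms it: the white bottle with the orange cap is at crop (371,440) and the empty stall is around crop (555,165). Now a precise fit from the image edges and depth, then the push path.

```bash
cat >> h.py <<'E'
def capfit(im,near,r=25):
    h=cv2.cvtColor(im,cv2.COLOR_RGB2HSV).astype(int); m=((h[...,0]<12)&(h[...,1]>170)&(h[...,2]>120)).astype(np.uint8)
    n,l,s,c=cv2.connectedComponentsWithStats(m)
    i=min(range(1,n),key=lambda i:np.hypot(*(c[i]-near)) + (99 if s[i,4]<20 else 0)); return c[i],s[i,4]
E
python3 - <<'E'
from h import *
z=np.load("top0.npz"); im,d=z["im"],z["d"]
c,a=capfit(im,(374,218)); print("top cap",c,a,plane("top",c,0.072))
z2=np.load("side0.npz"); c,a=capfit(z2["im"],(355,171)); print("side cap",c,a,plane("side",c,0.068))
from scipy.optimize import least_squares
def model(p,Q):
    co,s=np.cos(p[2]),np.sin(p[2]); L=(Q-p[:2])@np.array([[co,-s],[s,co]]);return L
for nm,C in (("top",cloud("top",d)[140:185,385:435]),("side",cloud("side",z2["d"])[130:180,280:335])):
    P=C.reshape(-1,3); P=P[(P[:,2]>0.012)&(P[:,2]<0.06)&(abs(P[:,0]-.55)<.06)&(abs(P[:,1]+.154)<.06)]
    def f(p):
        L=model(p,P[:,:2]); x,y=L.T
        rect=lambda x0,x1,y0,y1:np.hypot(np.maximum(abs(x-(x0+x1)/2)-(x1-x0)/2,0),np.maximum(abs(y-(y0+y1)/2)-(y1-y0)/2,0))
        return np.minimum(np.minimum(rect(.025,.031,-.036,.036),rect(-.025,.031,.03,.036)),rect(-.025,.031,-.036,-.03))
    r=least_squares(f,[.545,-.154,-.14],loss="soft_l1",f_scale=.002,x_scale=[.01,.01,.1],diff_step=1e-4); print(nm,len(P),r.x,np.sqrt(np.mean(r.fun**2)))
E
```

```text
top cap [375.12820513 216.87179487] 39 [[ 0.42243077 -0.07422166  0.072     ]]
side cap [355.06666667 169.7       ] 60 [[ 0.42403973 -0.07741571  0.068     ]]
top 416 [ 0.54254471 -0.15356932 -0.13733027] 8.116379216826026e-05
side 700 [ 0.54286914 -0.15202867 -0.14768149] 0.00030619372612201794
```

Request:
arm_command(deltas=[-0.59, -0.032, -0.028, 0, 0, -0.59, -0.032, -0.028, 0, 0, -0.59, -0.032, -0.028, 0, 0, -0.59, -0.032, -0.028, 0, 0, -0.59, -0.032, -0.028, 0, 0, -0.59, -0.032, -0.028, 0, 0, -0.59, -0.032, -0.028, 0, 0, -0.59, -0.032, -0.028, 0, 0, -0.59, -0.032, -0.028, 0, 0, -0.59, -0.032, -0.028, 0, 0, -0.59, 0, 0, 0, 0])

```text
time: 1.48
position: [0.3979, 0.2517, 0.2224]
tool_rot: [0.129, 0.992, -0.0, 0.0]
ft_force: [-0.5, -0.5, -0.3]
grip_width: 0.0185
grip_force: 0.0
```

```bash
cat >> h.py <<'E'
def pose():
    from scipy.spatial.transform import Rotation as R
    o=status.get_obs(); M=R.from_quat(o["tool_rot"]).as_matrix(); h=-M[:,0]
    return np.array(o["position"]),M,np.degrees(np.arctan2(h[1],h[0])),o
def togo(target,head):
    p,M,h,o=pose(); print("t",round(o["time"],2),"p",p.round(4),"heading",round(h,1),"w",round(o["grip_width"],4),"F",np.round(o["ft_force"],2),"q",np.round(o["q"],2))
    print("tool delta",(M.T@(np.array(target)-p)).round(4),"roll",round(np.radians(h-head),3))
E
python3 -c "
from h import *
togo([.394,-.048,.15],-43)"
```

```text
t 1.48 p [0.3979 0.2517 0.2224] heading -14.8 w 0.0185 F [-0.49 -0.5  -0.3 ] q [ 0.33  0.32  1.81 -0.    1.01 -0.99]
tool delta [-0.0728 -0.2908  0.0725] roll 0.492
```

Request:
arm_command(deltas=[-0.59, -0.0091, -0.0364, 0.009, 0, -0.59, -0.0091, -0.0364, 0.009, 0, -0.59, -0.0091, -0.0364, 0.009, 0, -0.59, -0.0091, -0.0364, 0.009, 0, -0.59, -0.0091, -0.0364, 0.009, 0, -0.59, -0.0091, -0.0364, 0.009, 0, -0.59, -0.0091, -0.0364, 0.009, 0, -0.59, -0.0091, -0.0364, 0.009, 0, -0.59, 0, 0, 0, 0.164, -0.59, 0, 0, 0, 0.164, -0.59, 0, 0, 0, 0.164, -0.59, 0, 0, 0, 0])

```text
time: 2.98
position: [0.3935, -0.0457, 0.1505]
tool_rot: [0.363, 0.932, 0.0, -0.0]
ft_force: [0.0, 0.3, -0.1]
grip_width: 0.0175
grip_force: 0.0
```

```bash
python3 -c "
from h import *
togo([.394,-.048,.013],-43)"
```

```text
t 2.98 p [ 0.3935 -0.0457  0.1505] heading -42.6 w 0.0175 F [ 0.   0.3 -0.1] q [-0.4   0.36  2.06  0.    0.73 -1.23]
tool delta [-0.002  -0.0014  0.1375] roll 0.007
```

Request:
arm_command(deltas=[-0.59, 0, 0, 0.03, 0, -0.59, 0, -0.0014, 0.03, 0, -0.59, 0, 0, 0.03, 0, -0.59, 0, 0, 0.02, 0, -0.59, 0, 0, 0.015, 0, -0.59, 0, 0, 0.012, 0, -0.59, 0, 0, 0, 0])

```text
time: 3.85
position: [0.3925, -0.0472, 0.013]
tool_rot: [0.364, 0.932, 0.0, -0.001]
ft_force: [-0.6, -0.3, 1.0]
grip_width: 0.018
grip_force: 0.0
```

```bash
python3 - <<'E'
from h import *
togo([.394,-.048,.013],-43)
a,_=imaging.camera("side"); b,_=imaging.camera("top")
A=cv2.resize(a[100:260,280:440],(400,400),interpolation=cv2.INTER_CUBIC); B=cv2.resize(b[160:280,320:440],(400,400),interpolation=cv2.INTER_CUBIC)
cv2.imwrite("pics/pre.png",np.hstack([A,B])[:,:,::-1])
E
```

```text
t 3.85 p [ 0.3925 -0.0472  0.013 ] heading -42.6 w 0.018 F [-0.56 -0.34  1.01] q [-0.4   0.69  2.15  0.    0.29 -1.23]
tool delta [-0.0016  0.0005 -0.    ] roll 0.006
```

View pics/pre.png

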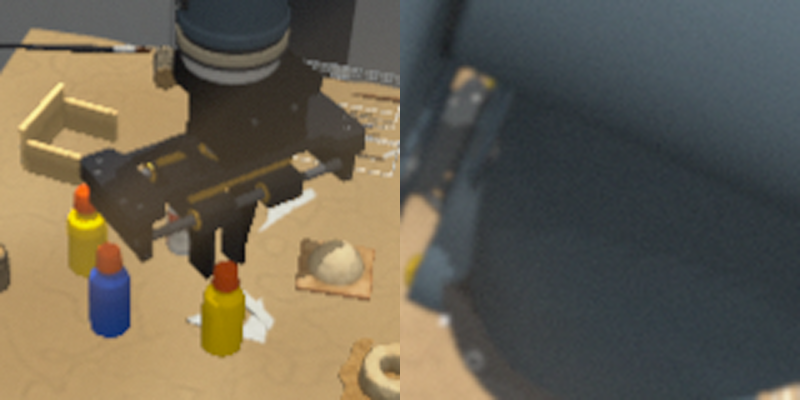

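The left panel shows the two fingertips at about (220,255), just short of the white bottle at (180,240). They touch nothing and all the bottles still stand. Next I work out the curved push.

```bash
cat > path.py <<'E'
from h import *
def rows(B0,step=.005,D=.0216,end=-.004,ctl=-.045,yaw=-.14,bay=np.array([.5427,-.153]),d0=None):
    a=np.array([np.cos(yaw),np.sin(yaw)]); B0=np.array(B0); B1=bay+ctl*a; B2=bay+end*a
    t=np.linspace(0,1,400)[:,None]; B=(1-t)**2*B0+2*t*(1-t)*B1+t*t*B2
    dB=2*(1-t)*(B1-B0)+2*t*(B2-B1); H=np.unwrap(np.arctan2(dB[:,1],dB[:,0])); s=np.r_[0,np.cumsum(np.hypot(*np.diff(B,axis=0).T))]
    n=int(np.ceil(s[-1]/step)); S=np.linspace(0,s[-1],n+1)
    b=np.c_[np.interp(S,s,B[:,0]),np.interp(S,s,B[:,1])]; h=np.interp(S,s,H)
    T=b-D*np.c_[np.cos(h),np.sin(h)]
    p,M,hd,o=pose(); c=p[:2]; ch=np.radians(hd)
    for q,hh in zip(T,h):
        w=q-c; print("%.4f %.4f roll %.3f"%(-(w@[np.cos(ch),np.sin(ch)]),w@[-np.sin(ch),np.cos(ch)],ch-hh), q.round(4)); c,ch=q,hh
E
python3 -c "
from path import *
rows([.423,-.0755])"
```

```text
-0.0196 0.0001 roll 0.014 [ 0.4073 -0.0606]
-0.0049 -0.0001 roll -0.006 [ 0.4108 -0.0641]
-0.0049 -0.0001 roll -0.006 [ 0.4142 -0.0675]
-0.0049 -0.0001 roll -0.006 [ 0.4177 -0.0708]
-0.0049 -0.0001 roll -0.006 [ 0.4212 -0.0742]
-0.0049 -0.0001 roll -0.007 [ 0.4247 -0.0776]
-0.0049 -0.0001 roll -0.007 [ 0.4283 -0.0809]
-0.0049 -0.0001 roll -0.008 [ 0.4318 -0.0842]
-0.0049 -0.0002 roll -0.008 [ 0.4354 -0.0875]
-0.0049 -0.0002 roll -0.009 [ 0.439  -0.0908]
-0.0049 -0.0002 roll -0.009 [ 0.4426 -0.094 ]
-0.0049 -0.0002 roll -0.010 [ 0.4462 -0.0972]
-0.0049 -0.0002 roll -0.011 [ 0.4498 -0.1004]
-0.0049 -0.0002 roll -0.011 [ 0.4535 -0.1036]
-0.0049 -0.0002 roll -0.012 [ 0.4572 -0.1067]
-0.0049 -0.0003 roll -0.013 [ 0.461  -0.1099]
-0.0049 -0.0003 roll -0.014 [ 0.4647 -0.113 ]
-0.0049 -0.0003 roll -0.016 [ 0.4685 -0.116 ]
-0.0049 -0.0003 roll -0.017 [ 0.4723 -0.119 ]
-0.0049 -0.0004 roll -0.019 [ 0.4762 -0.122 ]
-0.0049 -0.0004 roll -0.021 [ 0.4801 -0.1249]
-0.0049 -0.0005 roll -0.024 [ 0.484  -0.1278]
-0.0049 -0.0005 roll -0.027 [ 0.4879 -0.1307]
-0.0049 -0.0006 roll -0.030 [ 0.492  -0.1335]
-0.0049 -0.0007 roll -0.035 [ 0.496  -0.1363]
-0.0049 -0.0008 roll -0.040 [ 0.5001 -0.139 ]
-0.0049 -0.0009 roll -0.047 [ 0.5043 -0.1417]
-0.0049 -0.0011 roll -0.055 [ 0.5085 -0.1443]
-0.0049 -0.0013 roll -0.066 [ 0.5129 -0.1469]
-0.0049 -0.0015 roll -0.079 [ 0.5174 -0.1494]
```

```bash
python3 -c "
from path import *
rows([.423,-.0755],ctl=-.063,D=.036)" | head -1;python3 -c "
from path import *
rows([.423,-.0755],ctl=-.063)" |cut -c1-30
```

```text
-0.0055 0.0045 roll 0.131 [ 0.3999 -0.0479]
-0.0198 0.0026 roll 0.131 [ 0.
-0.0049 -0.0002 roll -0.012 [ 
-0.0049 -0.0002 roll -0.013 [ 
-0.0049 -0.0003 roll -0.013 [ 
-0.0049 -0.0003 roll -0.014 [ 
-0.0049 -0.0003 roll -0.015 [ 
-0.0049 -0.0003 roll -0.015 [ 
-0.0049 -0.0003 roll -0.016 [ 
-0.0049 -0.0003 roll -0.017 [ 
-0.0049 -0.0003 roll -0.018 [ 
-0.0049 -0.0004 roll -0.019 [ 
-0.0049 -0.0004 roll -0.020 [ 
-0.0049 -0.0004 roll -0.021 [ 
-0.0049 -0.0004 roll -0.022 [ 
-0.0049 -0.0004 roll -0.023 [ 
-0.0049 -0.0005 roll -0.024 [ 
-0.0049 -0.0005 roll -0.025 [ 
-0.0049 -0.0005 roll -0.026 [ 
-0.0049 -0.0005 roll -0.028 [ 
-0.0049 -0.0006 roll -0.029 [ 
-0.0049 -0.0006 roll -0.030 [ 
-0.0049 -0.0006 roll -0.032 [ 
-0.0049 -0.0006 roll -0.033 [ 
-0.0049 -0.0007 roll -0.035 [ 
-0.0049 -0.0007 roll -0.036 [ 
-0.0049 -0.0007 roll -0.038 [ 
-0.0049 -0.0007 roll -0.039 [ 
-0.0049 -0.0008 roll -0.040 [ 
-0.0049 -0.0008 roll -0.041 [ 
-0.0049 -0.0008 roll -0.042 [
```

Request:
arm_command(deltas=[-0.59, -0.003, 0.002, 0, 0.065, -0.59, -0.0025, 0.0025, 0, 0.066, -0.59, -0.0035, 0, 0, 0, -0.59, -0.0035, 0, 0, 0, -0.59, -0.0035, 0, 0, 0, -0.59, -0.0035, 0, 0, 0, -0.59, -0.005, -0.0002, 0, -0.012, -0.59, -0.005, -0.0002, 0, -0.013, -0.59, -0.005, -0.0003, 0, -0.013, -0.59, -0.005, -0.0003, 0, -0.014, -0.59, -0.005, -0.0003, 0, -0.015, -0.59, 0, 0, 0, 0])

```text
time: 5.45
position: [0.425, -0.0792, 0.0136]
tool_rot: [0.394, 0.919, -0.0, 0.001]
ft_force: [0.1, 0.2, 0.6]
grip_width: 0.0179
grip_force: 0.0
```

```bash
python3 - <<'E'
from path import *
p,M,h,o=pose(); print(p.round(4),h,o["ft_force"])
a,d=imaging.camera("side"); c,n=capfit(a,(340,165)); P=plane("side",c,.068)[0,:2]; print(c,n,P, "dist",(P-p[:2])@[np.cos(np.radians(h)),np.sin(np.radians(h))])
cv2.imwrite("pics/p1.png",cv2.resize(a[100:260,260:420],(500,500),interpolation=cv2.INTER_CUBIC)[:,:,::-1])
E
```

```text
[ 0.425  -0.0792  0.0136] -46.405830067285855 [0.07065533 0.19437608 0.57989136]
[312.76595745 180.61702128] 47 [ 0.48865221 -0.02458592] dist 0.004328645423524458
```

View pics/p1.png

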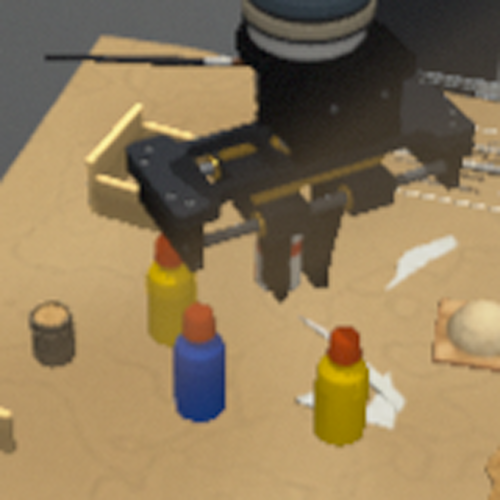

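The white bottle stands upright, cradled between the fingers at (285,262), and the neighbours are untouched. I replan from here.

```bash
python3 - <<'E'
from path import *
p,M,h,o=pose();h=np.radians(h); B=p[:2]+.0216*np.array([np.cos(h),np.sin(h)]); print(B); rows(B,ctl=-.063)
E
```

```text
[ 0.43954366 -0.09461816]
-0.0001 0.0016 roll 0.073 [ 0.4258 -0.0779]
-0.0049 -0.0005 roll -0.024 [ 0.4286 -0.082 ]
-0.0049 -0.0005 roll -0.025 [ 0.4314 -0.086 ]
-0.0049 -0.0005 roll -0.026 [ 0.4344 -0.09  ]
-0.0049 -0.0005 roll -0.027 [ 0.4374 -0.0939]
-0.0049 -0.0005 roll -0.028 [ 0.4405 -0.0978]
-0.0049 -0.0005 roll -0.029 [ 0.4437 -0.1015]
-0.0049 -0.0006 roll -0.029 [ 0.447  -0.1052]
-0.0049 -0.0006 roll -0.030 [ 0.4504 -0.1088]
-0.0049 -0.0006 roll -0.031 [ 0.4539 -0.1123]
-0.0049 -0.0006 roll -0.032 [ 0.4575 -0.1157]
-0.0049 -0.0006 roll -0.032 [ 0.4612 -0.119 ]
-0.0049 -0.0006 roll -0.033 [ 0.465  -0.1221]
-0.0049 -0.0006 roll -0.033 [ 0.4689 -0.1252]
-0.0049 -0.0006 roll -0.034 [ 0.4729 -0.1281]
-0.0049 -0.0006 roll -0.034 [ 0.477  -0.1309]
-0.0049 -0.0006 roll -0.034 [ 0.4812 -0.1336]
-0.0049 -0.0006 roll -0.034 [ 0.4854 -0.1361]
-0.0049 -0.0006 roll -0.034 [ 0.4898 -0.1385]
-0.0049 -0.0006 roll -0.034 [ 0.4942 -0.1407]
-0.0049 -0.0006 roll -0.033 [ 0.4987 -0.1428]
-0.0049 -0.0006 roll -0.033 [ 0.5033 -0.1447]
-0.0049 -0.0006 roll -0.032 [ 0.5079 -0.1464]
-0.0049 -0.0006 roll -0.032 [ 0.5126 -0.148 ]
-0.0049 -0.0006 roll -0.031 [ 0.5174 -0.1494]
```

Request:
arm_command(deltas=[-0.59, -0.005, -0.0002, 0, -0.01, -0.59, -0.005, -0.0002, 0, -0.012, -0.59, -0.005, -0.0003, 0, -0.014, -0.59, -0.005, -0.0003, 0, -0.016, -0.59, -0.005, -0.0003, 0, -0.018, -0.59, -0.005, -0.0004, 0, -0.02, -0.59, -0.005, -0.0004, 0, -0.022, -0.59, -0.005, -0.0005, 0, -0.024, -0.59, -0.005, -0.0005, 0, -0.026, -0.59, -0.005, -0.0006, 0, -0.028, -0.59, 0, 0, 0, 0])

```text
time: 6.88
position: [0.4594, -0.1157, 0.0136]
tool_rot: [0.305, 0.952, -0.0, 0.001]
ft_force: [0.3, -0.6, -0.2]
grip_width: 0.0178
grip_force: 0.0
```

```bash
python3 - <<'E'
from path import *
p,M,h,o=pose();h=np.radians(h); B=p[:2]+.0216*np.array([np.cos(h),np.sin(h)]); print(B,np.degrees(h)); rows(B,ctl=-.036)
a,d=imaging.camera("side")
cv2.imwrite("pics/p2.png",cv2.resize(a[100:260,250:410],(500,500),interpolation=cv2.INTER_CUBIC)[:,:,::-1])
E
```

```text
[ 0.47698711 -0.12821457] -35.50821440630253
-0.0000 -0.0008 roll -0.038 [ 0.4589 -0.1164]
-0.0048 -0.0005 roll -0.026 [ 0.4627 -0.1194]
-0.0048 -0.0005 roll -0.027 [ 0.4665 -0.1224]
-0.0048 -0.0005 roll -0.028 [ 0.4703 -0.1252]
-0.0048 -0.0006 roll -0.029 [ 0.4743 -0.128 ]
-0.0048 -0.0006 roll -0.030 [ 0.4783 -0.1307]
-0.0048 -0.0006 roll -0.031 [ 0.4823 -0.1333]
-0.0048 -0.0006 roll -0.032 [ 0.4865 -0.1358]
-0.0048 -0.0006 roll -0.032 [ 0.4907 -0.1381]
-0.0048 -0.0006 roll -0.033 [ 0.495  -0.1403]
-0.0048 -0.0007 roll -0.034 [ 0.4993 -0.1425]
-0.0048 -0.0007 roll -0.035 [ 0.5037 -0.1444]
-0.0048 -0.0007 roll -0.035 [ 0.5082 -0.1462]
-0.0048 -0.0007 roll -0.036 [ 0.5128 -0.1479]
-0.0048 -0.0007 roll -0.036 [ 0.5174 -0.1494]
```

View pics/p2.png

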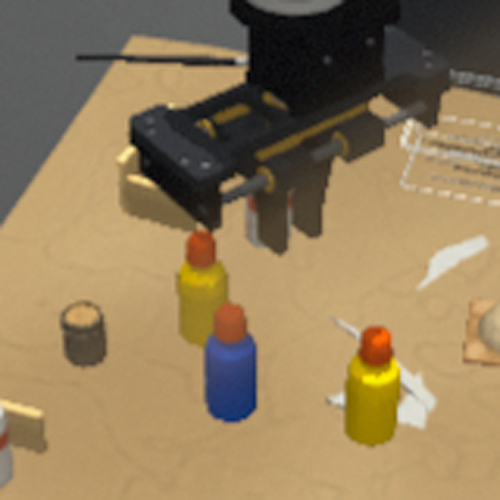

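The bottle at (265,218) is upright ahead of the fingers, and nothing else has been disturbed. I continue the curve.

Request:
arm_command(deltas=[-0.59, -0.0048, -0.0005, 0, -0.03, -0.59, -0.0048, -0.0006, 0, -0.03, -0.59, -0.0048, -0.0006, 0, -0.03, -0.59, -0.0048, -0.0006, 0, -0.03, -0.59, -0.0048, -0.0006, 0, -0.032, -0.59, -0.0048, -0.0006, 0, -0.034, -0.59, -0.0048, -0.0007, 0, -0.036, -0.59, -0.0048, -0.0007, 0, -0.036, -0.59, -0.0048, -0.0007, 0, -0.036, -0.59, -0.0048, -0.0007, 0, -0.036, -0.59, 0, 0, 0, 0])

```text
time: 8.3
position: [0.499, -0.1431, 0.0136]
tool_rot: [0.144, 0.99, -0.0, 0.001]
ft_force: [-0.6, -0.4, -1.0]
grip_width: 0.0173
grip_force: 0.0
```

```bash
python3 - <<'E'
from path import *
p,M,h,o=pose();h=np.radians(h); B=p[:2]+.0216*np.array([np.cos(h),np.sin(h)]); print(B,np.degrees(h)); rows(B,ctl=-.013)
a,d=imaging.camera("side"); b,d=imaging.camera("top")
A=cv2.resize(a[90:210,250:370],(400,400),interpolation=cv2.INTER_CUBIC);B=cv2.resize(b[130:230,350:450],(400,400),interpolation=cv2.INTER_CUBIC)
cv2.imwrite("pics/p3.png",np.hstack([A,B])[:,:,::-1])
E
```

```text
[ 0.51967671 -0.14929264] -16.58328931456157
-0.0001 -0.0023 roll -0.105 [ 0.4984 -0.1453]
-0.0048 -0.0002 roll -0.009 [ 0.5032 -0.1464]
-0.0048 -0.0002 roll -0.010 [ 0.5079 -0.1474]
-0.0048 -0.0002 roll -0.012 [ 0.5126 -0.1484]
-0.0048 -0.0002 roll -0.013 [ 0.5174 -0.1494]
```

View pics/p3.png

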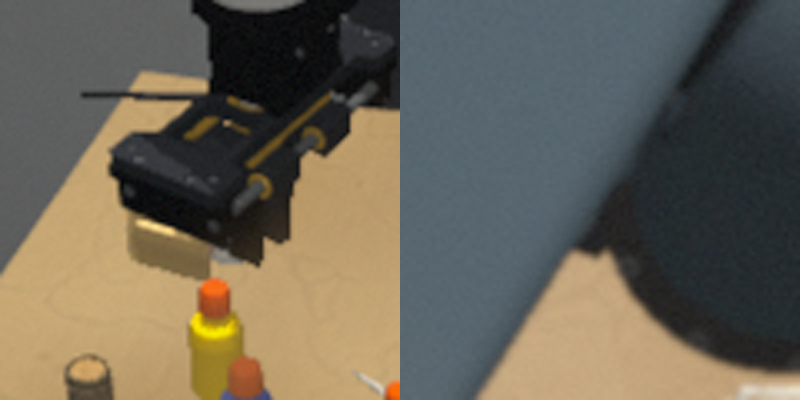

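```bash
python3 - <<'E'
from path import *
a,d=imaging.camera("side"); C=cloud("side",d)
for v in range(160,172,2):
    for u in range(308,330,3): print(a[v,u].tolist() if 0 else "%d,%d s%d"%(u,v,int(a[v,u].max())-int(a[v,u].min())),C[v,u].round(3), end=" | ")
    print()
E
```

```text
308,160 s8 [ 0.508 -0.055  0.088] | 311,160 s5 [ 0.502 -0.056  0.089] | 314,160 s2 [ 0.494 -0.05   0.095] | 317,160 s9 [ 0.489 -0.05   0.096] | 320,160 s7 [ 0.509 -0.127  0.034] | 323,160 s13 [ 0.502 -0.126  0.037] | 326,160 s14 [ 0.496 -0.124  0.039] | 329,160 s14 [ 0.498 -0.152  0.018] | 
308,162 s62 [ 0.531 -0.116  0.032] | 311,162 s28 [ 0.502 -0.054  0.085] | 314,162 s7 [ 0.495 -0.05   0.09 ] | 317,162 s12 [ 0.489 -0.05   0.092] | 320,162 s14 [ 0.51  -0.128  0.029] | 323,162 s13 [ 0.502 -0.126  0.032] | 326,162 s14 [ 0.496 -0.125  0.034] | 329,162 s68 [ 0.503 -0.166  0.002] | 
308,164 s61 [ 0.532 -0.117  0.027] | 311,164 s60 [ 0.524 -0.115  0.03 ] | 314,164 s19 [ 0.525 -0.134  0.015] | 317,164 s8 [ 0.488 -0.048  0.088] | 320,164 s13 [ 0.51  -0.128  0.024] | 323,164 s14 [ 0.502 -0.125  0.028] | 326,164 s18 [ 0.496 -0.124  0.029] | 329,164 s66 [ 0.5   -0.158  0.003] | 
308,166 s56 [ 0.531 -0.115  0.023] | 311,166 s58 [ 0.525 -0.115  0.024] | 314,166 s16 [ 0.526 -0.136  0.008] | 317,166 s15 [ 0.518 -0.133  0.013] | 320,166 s13 [ 0.51  -0.129  0.017] | 323,166 s18 [ 0.502 -0.125  0.022] | 326,166 s20 [ 0.496 -0.125  0.024] | 329,166 s67 [ 0.498 -0.152  0.002] | 
308,168 s55 [ 0.531 -0.116  0.017] | 311,168 s54 [ 0.525 -0.115  0.02 ] | 314,168 s60 [ 0.526 -0.137  0.002] | 317,168 s11 [ 0.519 -0.135  0.005] | 320,168 s12 [ 0.513 -0.137  0.005] | 323,168 s53 [ 0.508 -0.142  0.003] | 326,168 s22 [ 0.495 -0.123  0.02 ] | 329,168 s70 [ 0.496 -0.145  0.003] | 
308,170 s54 [ 0.531 -0.115  0.013] | 311,170 s56 [ 0.524 -0.114  0.015] | 314,170 s80 [ 0.524 -0.13   0.003] | 317,170 s79 [ 0.518 -0.132  0.003] | 320,170 s81 [ 0.511 -0.132  0.004] | 323,170 s78 [ 0.506 -0.135  0.004] | 326,170 s71 [ 0.5   -0.137  0.003] | 329,170 s79 [ 0.494 -0.138  0.004] |
```

Request:
arm_command(deltas=[-0.59, -0.004, -0.0005, 0, -0.028, -0.59, -0.004, -0.0005, 0, -0.028, -0.59, -0.004, -0.0005, 0, -0.028, -0.59, -0.004, -0.0005, 0, -0.028, -0.59, -0.0035, -0.0005, 0, -0.028, -0.59, 0, 0, 0, 0, -0.59, 0.003, 0, 0, 0, -0.59, 0.01, 0, 0, 0, -0.59, 0.02, 0, 0, 0, -0.59, 0.025, 0, 0, 0, -0.59, 0, 0, -0.03, 0, -0.59, 0, 0, -0.05, 0])

```text
time: 9.95
position: [0.4569, -0.1401, 0.093]
tool_rot: [0.075, 0.997, 0.001, -0.003]
ft_force: [0.8, 0.6, -0.0]
grip_width: 0.018
grip_force: 0.0
```

Request:
arm_command(deltas=[-0.59, 0, 0, -0.05, 0, -0.59, 0, 0.04, -0.03, 0, -0.59, 0, 0.05, 0, 0, -0.59, 0, 0.05, 0, 0, -0.59, 0, 0.05, 0, 0, -0.59, 0, 0.05, 0, 0, -0.59, 0, 0.05, 0, 0, -0.59, 0, 0.03, 0, 0, -0.59, 0, 0, 0, 0])

```text
time: 11.08
position: [0.506, 0.1769, 0.1732]
tool_rot: [0.073, 0.997, -0.0, -0.0]
ft_force: [0.1, -0.6, 0.0]
grip_width: 0.0176
grip_force: 0.0
```

```bash
python3 - <<'E'
from path import *
p,M,h,o=pose(); print(p.round(3),o["ft_force"])
bay=np.array([.5427,-.153]);a=np.array([[.9902,-.1395],[.1395,.9902]])
b,d=imaging.camera("top"); c,n=capfit(b,(412,160)); B=plane("top",c,.072)[0,:2]; print(c,n,B,a@(B-bay))
s,d=imaging.camera("side"); c,n=capfit(s,(310,145)); B=plane("side",c,.068)[0,:2]; print(c,n,B,a@(B-bay))
A=cv2.resize(s[100:260,220:380],(400,400),interpolation=cv2.INTER_CUBIC);B=cv2.resize(b[120:260,290:430],(400,400),interpolation=cv2.INTER_CUBIC)
cv2.imwrite("pics/p4.png",np.hstack([A,B])[:,:,::-1])
E
```

```text
[0.506 0.177 0.173] [ 0.14553735 -0.55007797  0.02281934]
[413.62790698 161.81395349] 43 [ 0.53703763 -0.15287947] [-0.0056237  -0.00067055]
[309.98275862 137.67241379] 58 [ 0.53737644 -0.1495692 ] [-0.00574999  0.00265455]
```

View pics/p4.png

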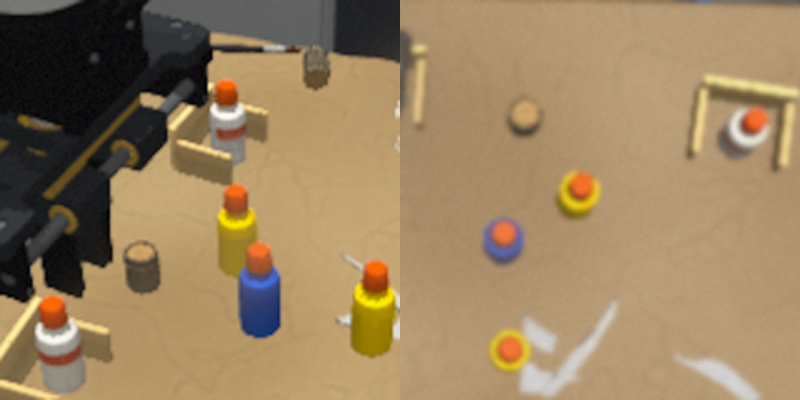

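The bottle is upright inside the empty stall, at top-panel (745,128), about 6 mm short of the bay's centre in depth and 1 mm off across. The arm is clear and everything else stands where it was.

```bash
python3 -c "
from rig import order
print(order.hand_in())"
```

```text
the job is handed in; nothing more can be done
None
```

I pushed the white glue bottle upright into the empty right-hand stall, about 6 mm short of the bay's centre in depth and within 3 mm across, drew the arm clear, left everything else visibly in place, and handed the job in at about 11 s; no verdict came back.

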